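# Back the strip feeder off one notch

### The arm

A 6-joint arm with a two-finger parallel gripper is mounted at the origin on a cart in front of the work surface, level with it; the furniture and walls round the work are solid. World frame = base frame: x ahead of the robot, y to its left, z up, the work surface at z = 0. Lengths are in m, angles in rad, forces in N, time in s.
With the tool pointing down it reaches from about 0.3 to 0.875 m from the base axis. Payload 6.4 kg.
Tool frame: the origin (TCP) lies midway between the tips of the shut fingers; the grasp point (between the pads) lies 19 mm behind it (robot.tcp_to_grasp is the distance from the TCP to the grasp point, in m); x points along the fingers, y is the direction in which the jaws open and shut, and the axes are right-handed (so a half turn about x gives the same grasp; the last joint's range is limited). The gripper opens to 85 mm and grips with 20 to 120 N. Pads are 22 mm wide; open, the fingers measure 114 mm over their backs; the gripper's body (76 mm by 85 mm) begins 54 mm behind the grasp point. The pads swing forward as they close: fully open they stand 13 mm farther back than shut.
Start: joints at [1.007, 0.181, 1.607, -0, 1.354, -0.206], TCP at [0.201, 0.539, 0.231] pointing down, gripper open.
Joint ranges: [-2.99, 2.99], [-0.89, 2.07], [0.3, 2.58], [-1.14, 4.28], [0, 2.63], [-3.12, 3.12]. Speed limits (rad/s): [2.57, 2.57, 3.01, 3.14, 3.14, 3.14].

### API

Orientations are given as [roll, pitch, yaw] about the fixed x, y, z axes, in that order (R = Rz(yaw) Ry(pitch) Rx(roll)).
In Python, from bench import readout, vision, job_done, nets, robot gives the robot as it stands.
- The arm moves only by the tool arm_command, never from a script. Its argument "targets" is text: rows parted by semicolons, each of 7 numbers parted by spaces: the shift along the tool's x, y, z in mm, then the turn, a rotation vector about the tool's x, y, z in rad, then the gripper's target within -1 to 1 (fully open at 1, half-way at 0, shut at -1). In form: x y z ax ay az claw; .... A call has 1 to 12 rows; each row shifts and turns the pose as measured when the row begins, along the tool's axes as they then stand; what a row does not reach is not made up. A row lasts 1/10 s, in which the tool goes at most 50 mm and 8.59 degrees, less where a joint would pass 70% of its speed; a pose out of reach is approached as far as the arm can. A call with a gripper value outside its range is refused whole. The fingers move at their own pace and stop on an object; "grip_force" is the grip in N (left out, the last holds). Time passes only in rows, so rows that do not move let the fingers close. It gives the time, the measured TCP pose, the force and the opening at its end, in the units of the state.
- readout.read_state(): the state, without advancing time (a new reading comes with each control period).
- vision.grab_frame(name): name is "scene" or "top" or "wrist"; returns the picture (480x640x3 uint8, blue, green, red); there is no depth.
- vision.calibration(name): a dict with "K" (3x3 intrinsics, pixels), "rvec" (rotation vector, rad) and "tvec" (3), from world to camera coordinates, as OpenCV has them. Camera axes: x right, y down, z forward; pixel columns grow to the right and rows downward; lengths in m; the calibration is good to about 2 mm. A picture is of the moment at which its call begins: read the wrist's pose just before it. calibration takes no time and is no camera call; for the wrist camera it gives the pose at the moment of the call.
- job_done(): hands the job in, once; it reports no verdict.
Trained networks look in the newest picture that a camera, given by its name, has taken for a name from the list of things; names that differ only in an ending like _2 or _b are one class to them, and where a whole thing is asked for, a point or a joint stands for the part that bears it (a point fixed in the world has none). Each returns a list of dicts, best first, with "score" (0 to 1); they miss things now and then, are a little off and sometimes report something else, mostly with a low value. They report only what shows in the picture. A call takes as long as a camera call.
- nets.boxes_of(camera, name): "xy" ([column, row] in pixels, amid what is visible of it).
- nets.tip_of(camera, name): "xy" ([column, row] in pixels: a listed point, or the origin of a listed thing).
The state is a dict: "t": time; "qpos": joint angles; "dq": joint speeds; "effort": joint torques, N m; "tool_pos": TCP position; "orientation": TCP orientation; "force": force on the tool from outside, world axes, zero at the start; "moment": the same for the moment, N m; "gripper_width": opening from 0.0 (shut) to 1.0 (fully open).
Only numpy, scipy, OpenCV 4.12 (cv2) and the standard library are available. Lean on these libraries where they do the work, as an engineer would, in place of code of your own. Each camera call takes 0.05 s, during which the arm holds its last target.

### The job

The hand strip feeder was indexed one notch too far, so the copper bar sticks out past the cut-off face of its outlet guide. With a fingertip, tip the ratchet pawl by its thumb lever up out of the wheel until it lies thrown over, push the star handle backward (over the top towards the pawl) by a little less than a notch, then tip the pawl back down onto the wheel and gently push the handle the rest of the way until the pawl stops it, fully down in the next notch, with the bar end flush with the face. Nothing needs gripping; do not force the wheel against the pawl, do not let it run back further than that one notch, and leave the loose things beside the feeder where they are.

Things in the scene. Friction and masses are not known exactly. Their poses are not given: they have to be found in the camera images.
- feeder: Hand strip feeder, grey two-plate frame, 96 x 184 mm base, 150 mm high (pawl to 170), screwed down. Origin: centre of its underside, on the bench top. z up; its front (-x: star handle, ratchet wheel, pawl) faces the robot; -y is the pawl side (right seen from the front), +y the outlet side. Offsets below are mm in this frame. In front of x = -20 only pawl and star stand above z = 129.
- axle (a point): Centre of the ratchet wheel on the axle, at x -56, y 0, z 80 mm of the feeder (fixed). The axle runs along the feeder's x. The wheel is 10 mm thick, 72 mm across, with 12 teeth 9 mm high whose steep faces look towards the pawl. Front face of the frame's side plate: x = -34, top at z = 121.
- feed_wheel (a joint): Angle (rad) of axle, ratchet wheel and star handle together; + is forward (top goes to +y, bar out), - backward (top goes to -y). Tooth faces meet the pawl's nose at 0 and, one notch of 30 degrees back, at -0.524. Starts at 0.02 to 0.10; with the pawl down it goes back only to 0. Stays where it is left: drag 0.15 N m, some 3 N at a ball. Forward turns lift the pawl over the teeth.
- handle_ball (a point): Centre of the star handle's uppermost ball (moves). Star: plane x = -115, four 9 mm spokes 90 degrees apart with black 18 mm balls centred 56 mm from the axle. At wheel angle a this ball is at y = 56 sin(15 deg + a), z = 80 + 56 cos(15 deg + a): 15 degrees to the +y side of upright at 0, 15 degrees to the -y side one notch back. Push it from its +y side towards -y.
- pawl_pivot (a point): Centre of the pawl's pivot, at x -56, y -52, z 115 mm of the feeder (fixed); its axis runs along the feeder's x. A steel rest pin below and to the -y side of it carries the lever when the pawl is thrown over.
- pawl (a joint): Angle (rad) of the pawl, a dark steel bell crank 10 mm thick. 0: fully down in a notch, arm lying towards +y, thumb lever straight up. Grows as the nose lifts; 1.57: thrown over, lever lying towards -y on its pin, arm straight up. Swings freely by its weight (under 1 N): let go below 0.5 it falls back down, above 0.8 it falls over and stays. On a tooth's slope it rests at up to 0.2.
- lever_end (a point): Centre of the cross roll (12 mm thick, 20 mm long) at the end of the pawl's thumb lever, 44 mm from the pivot (moves with the pawl). The lever is 14 mm wide at the foot, 8 mm at the end. To lift the pawl push the upright lever towards -y, 20 to 30 mm above the pivot, from its +y side to about 45 mm past the pivot.
- nose_tip (a point): Tip of the pawl's nose, 52 mm from the pivot (moves with the pawl): on top of the wheel when down, 52 mm above the pivot and 7 mm to its +y side when thrown over. The arm reaches 10 mm (12 mm near its top) to the -y side of the pivot then. To lower the pawl push the upright arm towards +y, 20 to 30 mm above the pivot, from its -y side to about 45 mm past the pivot.
- outlet_face (a point): Point on the cut-off face of the outlet guide, the dark steel block where the bar comes out: x 0, y 88, z 101.5 mm of the feeder (fixed). The face looks to +y.
- bar_end (a point): Centre of the end face of the copper bar (20 x 3 mm section, 215 mm long), which lies along y between the two rolls. It moves 20 mm per radian of the wheel, 10.5 mm a notch; at the start it stands 11 to 13 mm out of the face (+y), and it is flush with the wheel at -0.524.
- hex_key: Loose black hex key, 28 x 94 x 4 mm, lying in front of the feeder, to the right; leave it. Origin under its centre.
- ring_gauge: Loose steel ring gauge, 58 mm across and 18 mm high, lying left of the star handle; leave it. Origin under its centre.
- micrometer: Loose outside micrometer, 44 x 130 x 16 mm, lying to the right of the feeder; leave it. Origin under its centre.
- offcut: Loose curled copper offcut, 25 x 27 x 8 mm, lying near the outlet; leave it. Origin under its centre.

How it is judged:
On the way, in this order (a step that is already met when the one before it is completed fails the run):
1. the pawl is thrown over, clear of the wheel, before the wheel goes back (value of joint pawl above 1.4 rad and value of joint feed_wheel above -0.1 rad), for 0.2 s.
2. with the pawl clear, the wheel is pushed back into the next notch (value of joint pawl above 1.4 rad and value of joint feed_wheel below -0.2 rad), for 0.2 s.
At the end, for the whole second after the job is handed in: The pawl is fully down in the next notch (its joint below 0.06), the wheel stands one notch back (-0.524 within 0.075), the end of the copper bar is flush with the outlet face within 1.5 mm, and all is at rest (value of joint pawl below 0.06 rad and value of joint feed_wheel between -0.599 and -0.449 rad and y of bar_end in the frame of outlet_face between -0.0015 and 0.0015 m and velocity of joint feed_wheel between -0.05 and 0.05 rad/s and velocity of joint pawl between -0.1 and 0.1 rad/s); the robot touches nothing.
It fails at once if the wheel is let back well past the one notch (value of joint feed_wheel below -0.75 rad).
It fails at once if the wheel is fed forward by most of a notch (value of joint feed_wheel above 0.4 rad).
It fails at once if the robot presses on the feeder with more than 40 N (contact force between any of the arm, the fingers and feeder above 40 N).
It fails at once if a loose thing beside the feeder is moved or lifted by more than 15 mm (distance of any of hex_key, ring_gauge, micrometer, offcut from where it was at the start of the episode above 0.015 m).
It also fails if it takes over 58 s, if anything falls off the work surface, if the arm or the gripper's body presses on something with over 40 N, if the wrist force passes 120 N, or if a joint passes its speed limit or range.

## Working session

There is one attempt and no reset: what is moved stays moved. The work goes in short steps, Python scripts to look and compute and a tool call to move; the robot and the scene stay as the last step left them, time stands still between calls to the robot, and variables do not carry over. Pictures are saved under pics/ and viewed, and the job is handed in when it is done.

Besides the shell and the picture viewer there is one more tool, called after ">>>" by a JSON object that holds its "method" and its "body". arm_command: Moves the arm, as the interface text tells. Its arguments: {"type":"object","properties":{"targets":{"type":"string"},"grip_force":{"type":"number"}},"required":["targets"]}

```bash
mkdir -p pics; ls
python3 - <<'E'
from bench import readout, vision, nets, robot
import cv2
s=readout.read_state();print(s)
for c in("scene","top"):
    im=vision.grab_frame(c);cv2.imwrite(f"pics/{c}0.png",im)
    k=vision.calibration(c);print(c,k)
    for n in("axle","handle_ball","pawl_pivot","lever_end","nose_tip","outlet_face","bar_end","feeder"):
        print(n,[(r['xy'],round(r['score'],2)) for r in nets.tip_of(c,n)[:2]])
E
```

```text
pics
{'t': 0.0, 'qpos': array([ 1.00668913e+00,  1.81546861e-01,  1.60799521e+00,  5.78954524e-06,
        1.35380066e+00, -2.06279355e-01]), 'dq': array([-0.00392771,  0.00059877,  0.00055809, -0.00137349,  0.00181636,
        0.00032499]), 'effort': array([ 1.14994331e-03, -4.44867110e+01, -3.51338089e+01, -1.58944144e-04,
        9.37525911e-03,  3.46009642e-06]), 'tool_pos': array([0.20106053, 0.53811852, 0.23038707]), 'orientation': array([-1.78030501,  1.56904625, -2.13813411]), 'force': array([-0.82829082, -0.93382862,  0.5934795 ]), 'moment': array([-0.03581683,  0.04242772, -0.00096422]), 'gripper_width': 0.9978668937381964}
scene {'K': array([[581.49934356,   0.        , 313.95516405],
       [  0.        , 581.49934356, 245.21545205],
       [  0.        ,   0.        ,   1.        ]]), 'rvec': array([ 0.7226164 , -2.40314811,  1.40877098]), 'tvec': array([0.20448726, 0.34952985, 0.45953104])}
axle [([311.3, 263.3], 0.74), ([244.0, 234.5], 0.29)]
handle_ball [([304.1, 249.9], 0.9)]
pawl_pivot [([345.8, 240.7], 0.86)]
lever_end [([350.7, 216.2], 0.96), ([372.0, 334.3], 0.64)]
nose_tip [([310.3, 243.5], 0.84), ([242.2, 234.9], 0.57)]
outlet_face [([253.0, 230.4], 0.7), ([304.1, 287.4], 0.41)]
bar_end [([242.1, 233.2], 0.83)]
feeder [([309.0, 285.7], 0.65)]
top {'K': array([[570.65968442,   0.        , 316.97155148],
       [  0.        , 570.65968442, 238.9036181 ],
       [  0.        ,   0.        ,   1.        ]]), 'rvec': array([ 2.06892072, -2.14007593,  0.17966304]), 'tvec': array([-0.28614531,  0.4995042 ,  1.00213078])}
axle [([321.0, 254.3], 0.64)]
handle_ball [([288.8, 266.4], 0.67)]
pawl_pivot [([342.2, 277.1], 0.98)]
lever_end [([339.7, 272.3], 0.59)]
nose_tip [([324.7, 254.1], 0.83), ([416.7, 331.6], 0.54)]
outlet_face [([315.6, 195.8], 0.82), ([323.8, 253.8], 0.39)]
bar_end [([313.6, 189.9], 0.61)]
feeder [([347.7, 244.2], 0.77)]
```

View pics/scene0.png

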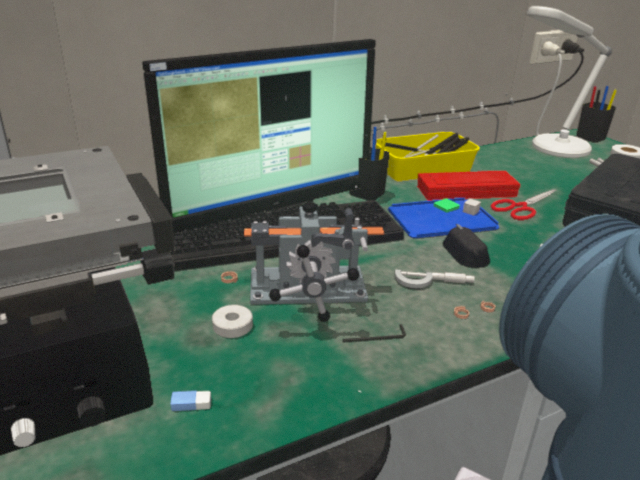

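View pics/top0.png

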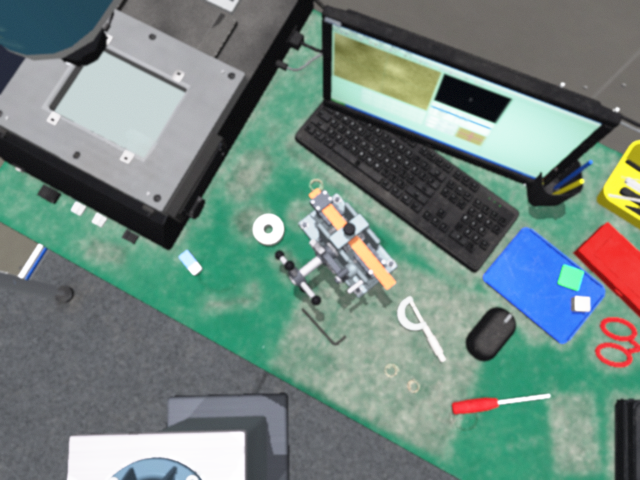

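```bash
cat > h.py <<'E'
import numpy as np,cv2
from scipy.optimize import least_squares
from scipy.spatial.transform import Rotation as Rn
from bench import vision,readout
def proj(c,P,k=None):
    k=k or vision.calibration(c)
    return cv2.projectPoints(np.array(P,float).reshape(-1,1,3),np.array(k['rvec']),np.array(k['tvec']),k['K'],None)[0].reshape(-1,2)
def pts(a,p):
    u=np.radians(15)+a
    piv=np.array([-56,-52,115.])
    # lever at p: up rotated toward -y
    return dict(axle=[-56,0,80],handle_ball=[-115,56*np.sin(u),80+56*np.cos(u)],pawl_pivot=piv,
      lever_end=piv+44*np.array([0,-np.sin(p),np.cos(p)]),
      # at p=1.57 nose is (+7,+52ish): at p=0: (52,-7)
      nose_tip=piv+np.array([0,51.5*np.cos(p)+7*np.sin(p)*0-(-7)*np.sin(p),51.5*np.sin(p)-7*np.cos(p)]),
      outlet_face=[0,88,101.5],bar_end=[0,88+20*(a+.524),101.5],feeder=[0,0,0])
def F2W(T,P):
    x,y,yaw=T; c,s=np.cos(yaw),np.sin(yaw)
    P=np.array(P,float).reshape(-1,3)/1000
    return np.c_[x+c*P[:,0]-s*P[:,1],y+s*P[:,0]+c*P[:,1],P[:,2]]
E
python3 - <<'E'
from h import *
obs={'scene':dict(axle=(311.3,263.3),handle_ball=(304.1,249.9),pawl_pivot=(345.8,240.7),lever_end=(350.7,216.2),nose_tip=(310.3,243.5),outlet_face=(253,230.4),bar_end=(242.1,233.2),feeder=(309,285.7)),
'top':dict(axle=(321,254.3),handle_ball=(288.8,266.4),pawl_pivot=(342.2,277.1),lever_end=(339.7,272.3),nose_tip=(324.7,254.1),outlet_face=(315.6,195.8),bar_end=(313.6,189.9),feeder=(347.7,244.2))}
K={c:vision.calibration(c) for c in obs}
def f(v):
    q=pts(v[3],v[4]);r=[]
    for c in obs:
        n=list(obs[c]);r.append((proj(c,F2W(v[:3],[q[i] for i in n]),K[c])-np.array([obs[c][i] for i in n])).ravel())
    return np.concatenate(r)
best=None
for y0 in np.arange(-3,3.1,1):
    s=least_squares(f,[.5,0.,y0,.05,.05],loss='soft_l1',f_scale=2)
    if best is None or s.cost<best.cost:best=s
print(best.x,best.cost,np.degrees(best.x[2]));print(f(best.x).reshape(2,-1,2).round(1))
E
```

```text
[ 0.48484613 -0.35799189 -0.94048865 -0.01959233  0.03752753] 22.711115064708554 -53.88603054584616
[[[-0.7 -1.3]
  [-0.3  0.4]
  [ 1.   0.3]
  [-1.1 -2.3]
  [ 0.9  0.9]
  [-1.5  1.2]
  [ 2.8 -1.5]
  [-1.4  0.4]]

 [[ 1.6  1.5]
  [ 0.2 -0.7]
  [-1.  -0.9]
  [ 2.4  1.1]
  [-2.4 -1.1]
  [ 1.1 -0.2]
  [-0.4  1.4]
  [-1.1  0.7]]]
```

The scene view shows the feeder with its star at about (313,287) and the upright pawl lever at (350,216). In the top view the feeder is around (345,245). The net fit agrees with both pictures to 1–3 px. I'll work out the move to a wrist view next.

```bash
cat >> h.py <<'E'
T0=(0.48485,-0.35799,-0.94049)
def Rt(s): return Rn.from_euler('xyz',s['orientation']).as_matrix()
def Rgoal(T,sg,tilt=0):
    yv=sg*np.array([-np.sin(T[2]),np.cos(T[2]),0]);xv=np.array([0,0,-1.]);return np.c_[xv,yv,np.cross(xv,yv)]
def rows(s,p,R,n,claw=-1):
    R0=Rt(s);p0=np.array(s['tool_pos']);rv=Rn.from_matrix(R0.T@R).as_rotvec()
    out=[];Rc=R0
    for i in range(n):
        d=Rc.T@((p-p0)/n)*1000
        out.append(np.r_[d,rv/n]);Rc=Rc@Rn.from_rotvec(rv/n).as_matrix()
    return out
def show(rs,claw=-1): print('; '.join(' '.join(['%.1f'%v for v in r[:3]]+['%.3f'%v for v in r[3:]])+' %g'%claw for r in rs))
E
python3 - <<'E'
from h import *
s=readout.read_state();R=Rt(s);print(R.round(3))
k=vision.calibration('wrist');Rc=cv2.Rodrigues(k['rvec'])[0];c=-Rc.T@k['tvec'];print('cam in tool',R.T@(c-s['tool_pos']),'axis',R.T@Rc[2])
for sg in(1,-1):
    print(sg,Rn.from_matrix(R.T@Rgoal(T0,sg)).as_rotvec())
# top-view pixel to height
k=vision.calibration('top');Rc=cv2.Rodrigues(k['rvec'])[0];c=-Rc.T@k['tvec'];print(c)
for px in [(0,130),(170,245),(245,70),(115,15),(0,175),(325,20),(615,115)]:
    d=Rc.T@np.linalg.inv(k['K'])@np.r_[px,1]
    print(px,[(c+d*(z-c[2])/d[2]).round(3)[:2] for z in(0,.15)])
for v in [(-56,-25,200),(-90,-10,260)]:
    print(F2W(T0,v))
E
```

```text
[[-0.     0.35   0.937]
 [ 0.     0.937 -0.35 ]
 [-1.     0.    -0.   ]]
cam in tool [-0.14251562 -0.00065943 -0.07894438] axis [ 9.49196753e-01 -5.24793027e-04  3.14682776e-01]
1 [ 5.82724908e-01 -2.53749506e-05 -1.90798203e-05]
-1 [-2.55886774e+00  2.51264369e-05 -3.34165672e-05]
[ 0.28317892 -0.32830421  1.07129628]
(0, 130) [array([0.748, 0.334]), array([0.683, 0.241])]
(170, 245) [array([ 0.497, -0.018]), array([ 0.467, -0.062])]
(245, 70) [array([ 0.856, -0.165]), array([ 0.776, -0.188])]
(115, 15) [array([0.995, 0.108]), array([0.895, 0.047])]
(0, 175) [array([0.652, 0.327]), array([0.6  , 0.235])]
(325, 20) [array([ 0.961, -0.333]), array([ 0.866, -0.332])]
(615, 115) [array([ 0.726, -0.896]), array([ 0.664, -0.816])]
[[ 0.43164786 -0.32748537  0.2       ]]
[[ 0.42372623 -0.29117769  0.26      ]]
```

Run:
```python
from h import *
s=readout.read_state()
p=F2W(T0,(-75,-10,270))[0];print(p)
show(rows(s,p,Rgoal(T0,1),24))
```

```text
[ 0.43256711 -0.3032954   0.27      ]
-1.6 -29.5 21.3 0.024 -0.000 -0.000 -1; -1.6 -29.0 22.0 0.024 -0.000 -0.000 -1; -1.6 -28.4 22.7 0.024 -0.000 -0.000 -1; -1.6 -27.9 23.4 0.024 -0.000 -0.000 -1; -1.6 -27.3 24.1 0.024 -0.000 -0.000 -1; -1.6 -26.7 24.7 0.024 -0.000 -0.000 -1; -1.6 -26.1 25.4 0.024 -0.000 -0.000 -1; -1.6 -25.5 26.0 0.024 -0.000 -0.000 -1; -1.6 -24.8 26.6 0.024 -0.000 -0.000 -1; -1.6 -24.2 27.2 0.024 -0.000 -0.000 -1; -1.6 -23.5 27.8 0.024 -0.000 -0.000 -1; -1.6 -22.8 28.3 0.024 -0.000 -0.000 -1; -1.6 -22.1 28.9 0.024 -0.000 -0.000 -1; -1.6 -21.4 29.4 0.024 -0.000 -0.000 -1; -1.6 -20.7 29.9 0.024 -0.000 -0.000 -1; -1.6 -20.0 30.4 0.024 -0.000 -0.000 -1; -1.6 -19.2 30.9 0.024 -0.000 -0.000 -1; -1.6 -18.5 31.3 0.024 -0.000 -0.000 -1; -1.6 -17.7 31.8 0.024 -0.000 -0.000 -1; -1.6 -16.9 32.2 0.024 -0.000 -0.000 -1; -1.6 -16.1 32.6 0.024 -0.000 -0.000 -1; -1.6 -15.3 33.0 0.024 -0.000 -0.000 -1; -1.6 -14.5 33.4 0.024 -0.000 -0.000 -1; -1.6 -13.7 33.7 0.024 -0.000 -0.000 -1
```

>>> {"method": "arm_command", "body": {"targets": "-3 -29 21 0.024 0 0 -1; -3 -29 22 0.024 0 0 -1; -3 -28 23 0.024 0 0 -1; -3 -28 23 0.024 0 0 -1; -3 -27 24 0.024 0 0 -1; -2 -27 25 0.024 0 0 -1; -2 -26 25 0.024 0 0 -1; -2 -26 26 0.024 0 0 -1; -2 -25 27 0.024 0 0 -1; -2 -24 27 0.024 0 0 -1; -2 -24 28 0.024 0 0 -1; -2 -23 28 0.024 0 0 -1", "grip_force": 30}}

```text
t: 2.1
tool_pos: [0.3177, 0.106, 0.2617]
orientation: [0.858, 1.563, 0.211]
force: [1.2, -1.1, -0.7]
gripper_width: 0.004
```

>>> {"method": "arm_command", "body": {"targets": "-1 -22 29 0.024 0 0 -1; -1 -21 29 0.024 0 0 -1; -1 -21 30 0.024 0 0 -1; -1 -20 30 0.024 0 0 -1; 0 -19 31 0.024 0 0 -1; 0 -19 31 0.024 0 0 -1; 0 -18 32 0.024 0 0 -1; 0 -17 32 0.024 0 0 -1; 0 -16 33 0.024 0 0 -1; 0 -15 33 0.024 0 0 -1; 0 -15 33 0.024 0 0 -1; 0 -14 34 0.024 0 0 -1"}}

```text
t: 3.3
tool_pos: [0.4327, -0.3358, 0.2711]
orientation: [0.81, 1.552, -0.142]
force: [0.5, 0.2, 0.5]
gripper_width: 0.003
```

Run:
```python
from h import *
s=readout.read_state()
p=F2W(T0,(-75,-10,270))[0];print(s['t'],s['tool_pos'],s['gripper_width'])
show(rows(s,p,Rgoal(T0,1),8))
```

```text
3.3 [ 0.43269416 -0.33580815  0.27108229] 0.0028121679904407194
0.1 2.3 -3.3 -0.001 0.002 -0.002 -1; 0.1 2.3 -3.3 -0.001 0.002 -0.002 -1; 0.1 2.4 -3.3 -0.001 0.002 -0.002 -1; 0.1 2.4 -3.3 -0.001 0.002 -0.002 -1; 0.1 2.4 -3.3 -0.001 0.002 -0.002 -1; 0.1 2.4 -3.3 -0.001 0.002 -0.002 -1; 0.1 2.4 -3.3 -0.001 0.002 -0.002 -1; 0.1 2.4 -3.3 -0.001 0.002 -0.002 -1
```

>>> {"method": "arm_command", "body": {"targets": "0 9 -13 -0.004 0.008 -0.008 -1; 0 9 -13 -0.004 0.008 -0.008 -1; 0 0 0 0 0 0 -1; 0 0 0 0 0 0 -1"}}

```text
t: 3.7
tool_pos: [0.432, -0.3062, 0.2694]
orientation: [-2.48, 1.564, 2.856]
force: [-0.2, -0.0, -1.1]
gripper_width: -0.0
```

```bash
cat > fit.py <<'E'
from h import *
from bench import nets
import sys
def run(tag,cams=('wrist','scene','top'),fixT=None):
    names=("axle","handle_ball","pawl_pivot","lever_end","nose_tip","outlet_face","bar_end","feeder")
    s=readout.read_state();obs={};K={}
    for c in cams:
        K[c]=vision.calibration(c);im=vision.grab_frame(c);cv2.imwrite(f"pics/{tag}_{c}.png",im)
        obs[c]={}
        for n in names:
            r=nets.tip_of(c,n)
            if r and r[0]['score']>.5: obs[c][n]=r[0]['xy']
    def f(v):
        q=pts(v[3],v[4]);r=[]
        for c in obs:
            n=list(obs[c])
            if n:r.append((proj(c,F2W(v[:3],[q[i] for i in n]),K[c])-np.array([obs[c][i] for i in n])).ravel())
        return np.concatenate(r)
    b=min((least_squares(f,[*T0,a,p],loss='soft_l1',f_scale=2) for a in(0,-.5) for p in(0.05,.8,1.5)),key=lambda z:z.cost)
    print('t',s['t'],'fit',b.x.round(4),'cost',b.cost);
    r=f(b.x).reshape(-1,2).round(1);i=0
    for c in obs:
        for n in obs[c]: print(c,n,np.round(obs[c][n],1),r[i]);i+=1
    return b.x
if __name__=='__main__': run(sys.argv[1],sys.argv[2].split(','))
E
python3 fit.py w1 wrist
python3 - <<'E'
from h import *
print(readout.read_state()['tool_pos'],readout.read_state()['force'])
E
```

```text
t 3.7 fit [ 0.4851 -0.3599 -0.9308  0.0045  0.0156] cost 10.80602912179745
wrist axle [329.9 216.4] [0.3 1.4]
wrist handle_ball [350.5 164.4] [-0.2 -0.2]
wrist pawl_pivot [273.3 233.4] [-0.8 -3.6]
wrist lever_end [264.5 246.2] [-0.3  1.5]
wrist nose_tip [331.  227.7] [-0.4 -1. ]
wrist outlet_face [419.8 278.3] [ 2.5 -0.1]
wrist bar_end [432.7 276.7] [0.6 1.4]
wrist feeder [329.5 243.4] [-0.7 -0.3]
[ 0.43187168 -0.3073367   0.26927748] [ 0.01230487  0.18879361 -0.7361476 ]
```

View pics/w1_wrist.png

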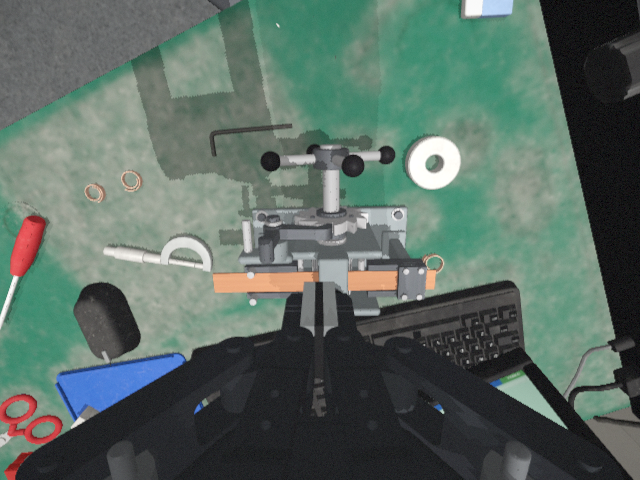

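The wrist view shows the black star balls at about (352,165) and (270,160), the lever roll at (268,243), the copper bar along row 280 and the fingertips at (320,285). The wrist fit agrees with the first one to about 2 mm. I'll run a joint fit over all three cameras.

```bash
python3 fit.py w2 wrist,scene,top
```

```text
t 4.15 fit [ 4.853e-01 -3.602e-01 -9.465e-01 -4.000e-04  4.730e-02] cost 496.120430472338
wrist axle [331.4 215.4] [0.4 2. ]
wrist handle_ball [353.1 165.4] [ 0.  -1.5]
wrist pawl_pivot [274.7 229.8] [-0.5 -1.3]
wrist lever_end [264.3 244.7] [0.1 1.5]
wrist nose_tip [332.6 226.6] [0.  0.2]
wrist outlet_face [421.8 276.8] [1.4 2.2]
wrist bar_end [438.1 279.4] [-4.1 -0.4]
wrist feeder [329.2 245.2] [ 0.3 -2.4]
top pawl_pivot [341.4 275.2] [0.8 0.7]
top bar_end [416.9 332.1] [-102.4 -141.5]
top feeder [347.4 243.3] [0.4 1.3]
```

```bash
sed -i 's/^T0=.*/T0=(0.4851,-0.3595,-0.940)/' h.py
cat > go.py <<'E'
from h import *
import sys
s=readout.read_state();R=Rt(s)
c,si=np.cos(T0[2]),np.sin(T0[2])
d=np.array(s['tool_pos'])-[T0[0],T0[1],0]
print('t',round(s['t'],2),'tip feeder',np.round([1000*(c*d[0]+si*d[1]),1000*(-si*d[0]+c*d[1]),1000*d[2]],1),'F feeder',np.round([c*s['force'][0]+si*s['force'][1],-si*s['force'][0]+c*s['force'][1],s['force'][2]],1),'rv',Rn.from_matrix(R.T@Rgoal(T0,1)).as_rotvec().round(3))
if len(sys.argv)>3:
    p=F2W(T0,[float(v) for v in sys.argv[1:4]])[0]
    print('delta tool',(R.T@(p-s['tool_pos'])*1000).round(1))
E
python3 go.py -56 -20 165
```

```text
t 5.5 tip feeder [-73.6 -12.1 269.2] F feeder [-0.6  0.   0.6] rv [-0.009 -0.006  0.004]
delta tool [104.1  -7.3  18.3]
```

>>> {"method": "arm_command", "body": {"targets": "26 -2 5 -0.003 -0.002 0.001 -1; 26 -2 5 -0.003 -0.002 0.001 -1; 26 -2 4 -0.003 -0.002 0.001 -1; 26 -1 4 0 0 0 -1; 0 0 0 0 0 0 -1; 0 0 0 0 0 0 -1"}}

```text
t: 6.1
tool_pos: [0.4379, -0.3276, 0.1645]
orientation: [-0.081, 1.566, -1.021]
force: [-0.2, -0.4, 0.4]
gripper_width: -0.0
```

```bash
python3 go.py -56 -20 138
python3 - <<'E'
from h import *
im=vision.grab_frame('wrist');cv2.imwrite('pics/w3.png',im)
im=vision.grab_frame('scene');cv2.imwrite('pics/s3.png',cv2.resize(im[150:350,220:440],None,fx=3,fy=3))
E
```

```text
t 6.1 tip feeder [-53.6 -19.4 164.5] F feeder [ 0.2 -0.4  0.4] rv [0.    0.005 0.   ]
delta tool [26.5 -0.6 -2.5]
```

View pics/w3.png

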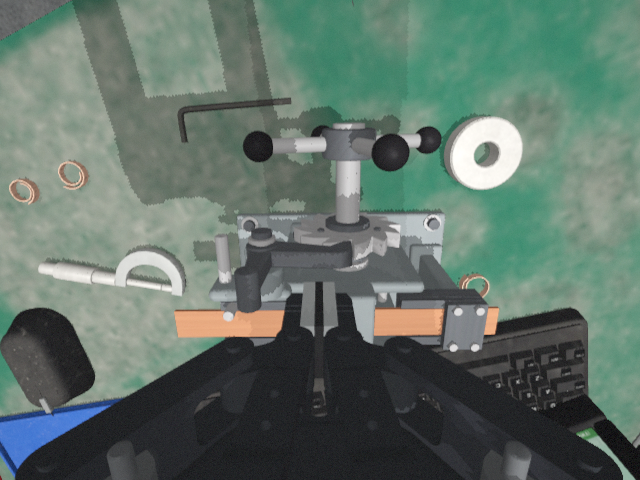

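View pics/s3.png

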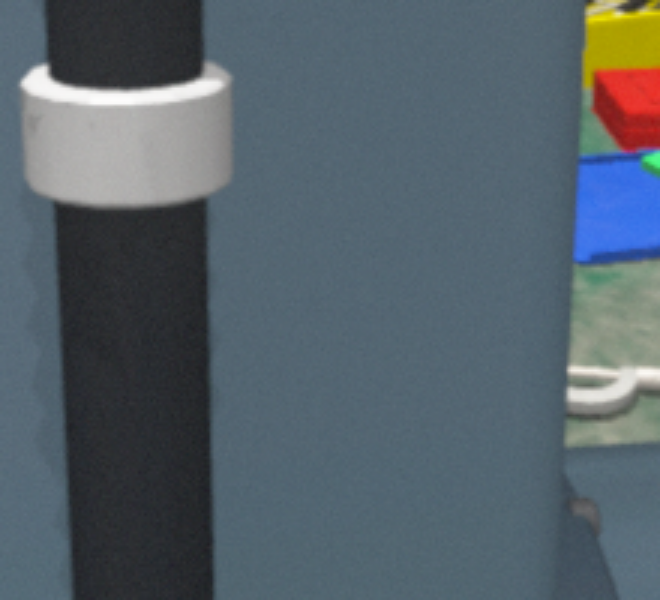

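Wrist view: fingertips at (320,290), with the lever roll at (248,290) clear to their left. The arm blocks the scene camera. I'll lower the tip and push the lever over.

>>> {"method": "arm_command", "body": {"targets": "13 0 -1 0 0.002 0 -1; 13 0 -1 0 0.002 0 -1; 0 0 0 0 0 0 -1; 0 -5 0 0 0 0 -1; 0 -5 0 0 0 0 -1; 0 -5 0 0 0 0 -1; 0 -6 0 0 0 0 -1; 0 -6 0 0 0 0 -1; 0 0 0 0 0 0 -1"}}

```text
t: 7.1
tool_pos: [0.4146, -0.3451, 0.1411]
orientation: [0.003, 1.562, -0.936]
force: [0.5, 1.1, 0.3]
gripper_width: 0.003
```

```bash
python3 go.py -56 -82 138
python3 - <<'E'
from h import *
im=vision.grab_frame('wrist');cv2.imwrite('pics/w4.png',im)
E
```

```text
t 7.1 tip feeder [-53.2 -48.5 141.1] F feeder [-0.6  1.   0.3] rv [ 0.001  0.009 -0.   ]
delta tool [  3.1 -33.5  -2.9]
```

View pics/w4.png

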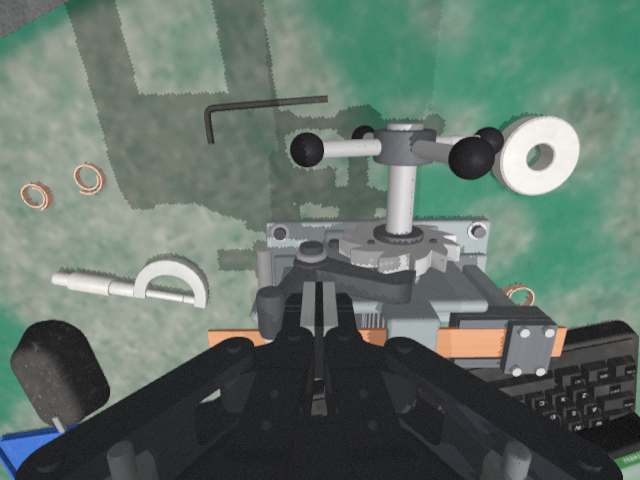

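The roll at (272,310) now lies against the left side of the finger and the arm is lifting. I'll keep pushing.

>>> {"method": "arm_command", "body": {"targets": "1 -6 -1 0 0.003 0 -1; 1 -6 -1 0 0.003 0 -1; 1 -6 -1 0 0 0 -1; 0 -6 0 0 0 0 -1; 0 -6 0 0 0 0 -1; 0 -6 0 0 0 0 -1; 0 0 0 0 0 0 -1; 0 0 0 0 0 0 -1"}}

```text
t: 7.95
tool_pos: [0.381, -0.3657, 0.1379]
orientation: [0.051, 1.568, -0.889]
force: [-0.6, -0.3, -0.2]
gripper_width: -0.003
```

```bash
python3 go.py -56 -82 138
python3 - <<'E'
from h import *
im=vision.grab_frame('wrist');cv2.imwrite('pics/w5.png',im)
E
```

```text
t 7.95 tip feeder [-56.3 -87.7 137.9] F feeder [-0.1 -0.6 -0.2] rv [ 0.     0.002 -0.   ]
delta tool [-0.1  5.7  0.3]
```

View pics/w5.png

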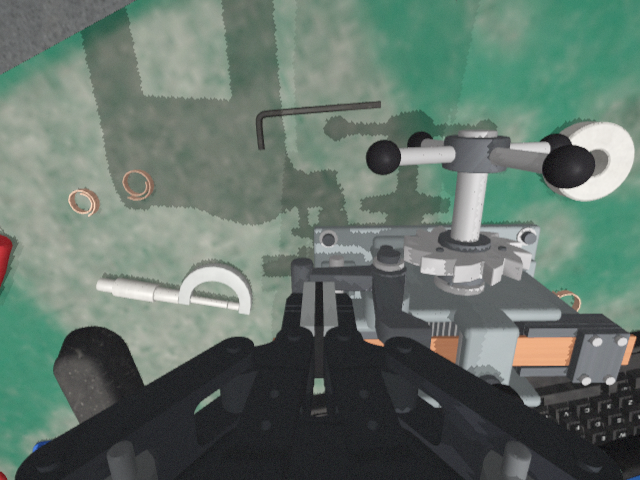

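The pawl is thrown over: its arm stands upright at (390,300) and the lever lies left with the roll at (303,270). Now up and over to the +y side of the ball.

>>> {"method": "arm_command", "body": {"targets": "-20 0 0 0 0 0 -1; -20 0 -10 0 0 0 -1; 0 5 -30 0 0 0 -1; 0 30 -20 0 0 0 -1; 0 35 0 0 0 0 -1; 0 35 0 0 0 0 -1; 0 30 0 0 0 0 -1; 0 5 0 0 0 0 -1; 0 0 0 0 0 0 -1"}}

```text
t: 8.9
tool_pos: [0.4621, -0.2295, 0.1804]
orientation: [0.175, 1.566, -0.764]
force: [-0.7, 0.1, -0.5]
gripper_width: -0.003
```

```bash
python3 go.py -115 52 128
python3 - <<'E'
from h import *
im=vision.grab_frame('wrist');cv2.imwrite('pics/w6.png',im)
E
```

```text
t 8.9 tip feeder [-118.5   58.2  180.4] F feeder [-0.5 -0.5 -0.5] rv [ 0.001  0.005 -0.001]
delta tool [52.5 -6.2  3.3]
```

View pics/w6.png

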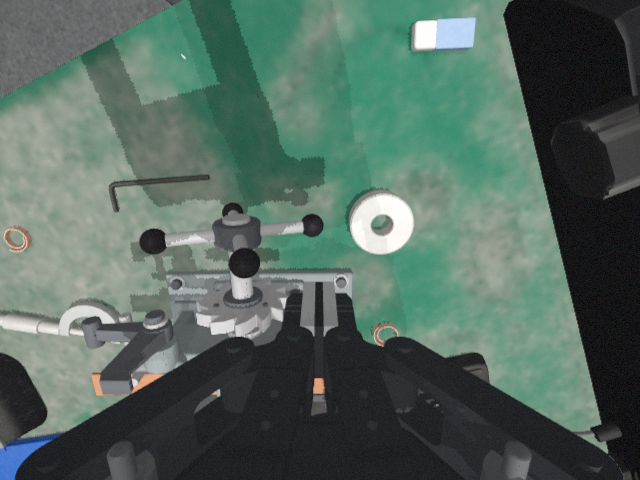

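The wrist view shows the pawl still upright at (130,355), the top ball at (244,263) and the fingers to its right at (320,290), clear. I'll measure the ball from its pixel and then descend.

```bash
cat > ball.py <<'E'
from h import *
from bench import nets
import sys
k=vision.calibration('wrist');im=vision.grab_frame('wrist');cv2.imwrite(sys.argv[1],im)
for n in('handle_ball','bar_end','pawl_pivot','nose_tip','axle'):
    r=nets.tip_of('wrist',n)
    for e in r[:1]: print(n,np.round(e['xy'],1),round(e['score'],2), 'exp:',proj('wrist',F2W(T0,pts(0.05,1.57)[n]),k).round(1))
    if n=='handle_ball' and r: xy=r[0]['xy']
f=lambda a: proj('wrist',F2W(T0,pts(a[0],1.57)['handle_ball']),k)[0]-xy
s=least_squares(f,[0.]);print('wheel a',s.x,s.fun)
E
python3 ball.py pics/w6b.png
```

```text
handle_ball [241. 263.] 0.63 exp: [[248.1 260.5]]
bar_end [262.5 311.5] 0.23 exp: [[372.3 380.9]]
pawl_pivot [159.  331.2] 0.63 exp: [[157.6 329.1]]
nose_tip [129.1 387.9] 0.88 exp: [[129.8 384.5]]
axle [242.4 302.7] 0.88 exp: [[243.8 302.6]]
wheel a [-0.02444126] [-0.15875997 -1.68308675]
```

>>> {"method": "arm_command", "body": {"targets": "18 -2 1 0 0.002 0 -1; 18 -2 1 0 0.002 0 -1; 16 -1 1 0 0 0 -1; 0 0 0 0 0 0 -1; 0 0 0 0 0 0 -1"}}

```text
t: 9.75
tool_pos: [0.4579, -0.2396, 0.1285]
orientation: [0.376, 1.567, -0.571]
force: [0.4, 0.1, -0.2]
gripper_width: -0.003
```

```bash
python3 go.py -115 52 128;python3 ball.py pics/w7.png
```

```text
t 9.75 tip feeder [-112.8   48.8  128.5] F feeder [ 0.2  0.3 -0.2] rv [-0.008  0.004 -0.001]
delta tool [ 0.5  3.2 -2.2]
handle_ball [239.3 301.5] 0.79 exp: [[245.5 297. ]]
pawl_pivot [134.2 381.6] 0.91 exp: [[132.2 377.9]]
axle [241.5 334.4] 0.85 exp: [[241.7 337.7]]
wheel a [-0.0010904] [-0.47326713 -3.51360713]
```

View pics/w7.png

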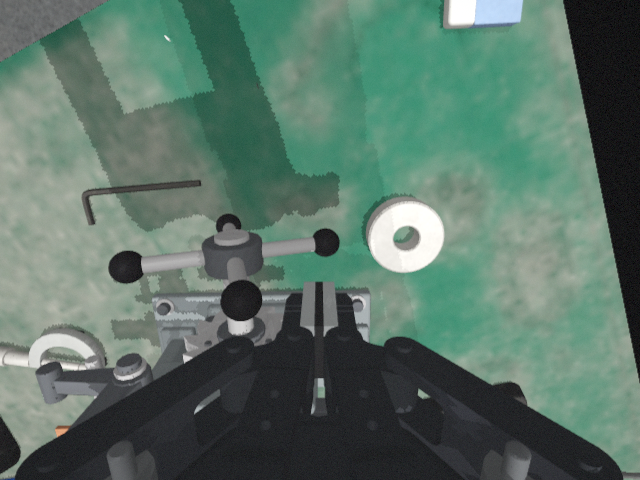

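>>> {"method": "arm_command", "body": {"targets": "0 -4 -1 -0.004 0.002 0 -1; 0 -4 -1 -0.004 0.002 0 -1; 0 -4 0 0 0 0 -1; 0 -4 0 0 0 0 -1; 0 -4 0 0 0 0 -1; 0 -4 0 0 0 0 -1; 0 0 0 0 0 0 -1"}}

```text
t: 10.75
tool_pos: [0.4393, -0.2518, 0.1327]
orientation: [1.106, 1.561, 0.168]
force: [0.3, -0.1, -0.1]
gripper_width: -0.001
```

```bash
python3 go.py -115 13 128;python3 ball.py pics/w8.png
```

```text
t 10.75 tip feeder [-114.    26.6  132.7] F feeder [ 0.2  0.2 -0.1] rv [ 0.002  0.004 -0.009]
delta tool [  4.6 -13.6  -1.1]
handle_ball [269.8 299.9] 0.68 exp: [[296.8 294. ]]
pawl_pivot [176.  379.2] 0.56 exp: [[174.7 373.3]]
axle [272.7 333.7] 0.88 exp: [[276.  334.7]]
wheel a [-0.16706932] [-0.15242322 -3.05095804]
```

View pics/w8.png

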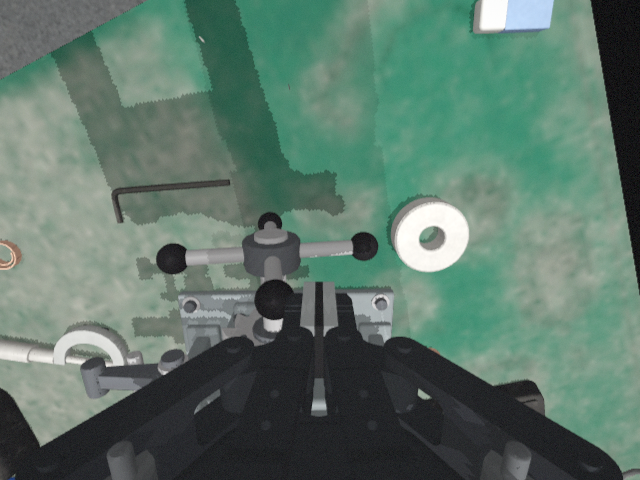

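```bash
cat > balls.py <<'E'
from h import *
import sys
def balls(im,a0=None,k=None,verbose=True):
    k=k or vision.calibration('wrist')
    # dark blobs
    g=im.max(axis=2); m=(g<45).astype(np.uint8)
    m[330:]=0
    m=cv2.morphologyEx(m,cv2.MORPH_OPEN,np.ones((9,9),np.uint8))
    def P(a,j):
        u=np.radians(15)+a+j*np.pi/2; return F2W(T0,[-115,56*np.sin(u),80+56*np.cos(u)])
    return m
if __name__=='__main__':
    # args: image, then triples j,u,v ; j=0 top,1 +y,3 -y ; needs robot unmoved
    k=vision.calibration('wrist')
    ob=[tuple(map(float,x.split(','))) for x in sys.argv[1:]]
    def P(a,j):
        u=np.radians(15)+a+j*np.pi/2; return [-115,56*np.sin(u),80+56*np.cos(u)]
    def f(v): 
        q=proj('wrist',F2W(T0,[P(v[0],o[0]) for o in ob]),k)+v[1:3]
        return (q-np.array([o[1:] for o in ob])).ravel()
    s=least_squares(f,[-.2,0,0]);print('a, pixel offset',s.x.round(3),s.fun.round(1))
E
python3 balls.py 0,275,299 1,364,246 3,172,258
```

```text
a, pixel offset [-0.116 -0.683  1.969] [ 0.3 -0.2 -0.5  0.8  0.2 -0.6]
```

Fitting three balls gives a = −0.116 with sub-pixel residuals, so half the fingertip's thickness is about 9.5 mm. I'll push on.

>>> {"method": "arm_command", "body": {"targets": "2 -4 0 0 0.002 -0.004 -1; 2 -4 0 0 0.002 -0.004 -1; 0 -4 0 0 0 0 -1; 0 -3 0 0 0 0 -1; 0 0 0 0 0 0 -1; 0 0 0 0 0 0 -1"}}

```text
t: 11.65
tool_pos: [0.4302, -0.2614, 0.1308]
orientation: [0.653, 1.564, -0.284]
force: [1.4, 2.0, 2.8]
gripper_width: -0.003
```

```bash
python3 go.py -115 9 128;python3 ball.py pics/w9.png
```

```text
t 11.65 tip feeder [-111.6   13.5  130.8] F feeder [-0.8  2.3  2.8] rv [ 0.003  0.005 -0.004]
delta tool [ 2.7 -4.5 -3.4]
handle_ball [269.7 295.4] 0.9 exp: [[325.9 291.4]]
wheel a [-0.39362317] [ 0.10471938 -1.5761711 ]
```

View pics/w9.png

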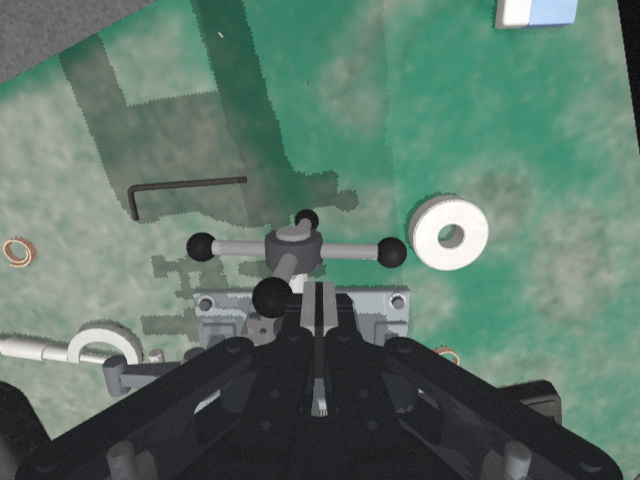

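```bash
python3 balls.py 0,272,297 1,391,252 3,202,247 2,307,220
```

```text
a, pixel offset [-0.368 -0.411  2.157] [ 0.5 -0.8  0.1  1.1 -0.2 -1.5 -0.3  1.3]
```

a ≈ −0.37. A little further, then back off and go up.

>>> {"method": "arm_command", "body": {"targets": "1 -2 -1 0 0.002 0 -1; 0 -1 0 0 0 0 -1; 0 0 0 0 0 0 -1; 0 6 0 0 0 0 -1; 0 8 0 0 0 0 -1; -20 4 0 0 0 0 -1; -30 0 0 0 0 0 -1; 0 0 0 0 0 0 -1"}}

```text
t: 12.75
tool_pos: [0.4408, -0.2494, 0.1781]
orientation: [2.985, 1.567, 2.048]
force: [0.8, -1.2, 0.1]
gripper_width: 0.003
```

```bash
python3 go.py -115 -90 183;python3 ball.py pics/w10.png
```

```text
t 12.75 tip feeder [-115.1   29.2  178.1] F feeder [ 1.5 -0.   0.1] rv [ 0.003 -0.004 -0.001]
delta tool [  -5.  -119.2   -0.3]
handle_ball [243.7 260.7] 0.77 exp: [[297.  257.2]]
bar_end [248.8 263. ] 0.5 exp: [[410.3 381.3]]
pawl_pivot [198.4 333.4] 0.88 exp: [[197.3 327.5]]
axle [277.8 301.5] 0.65 exp: [[279.9 301.4]]
wheel a [-0.49462172] [ 0.27743395 -2.80665661]
```

View pics/w10.png

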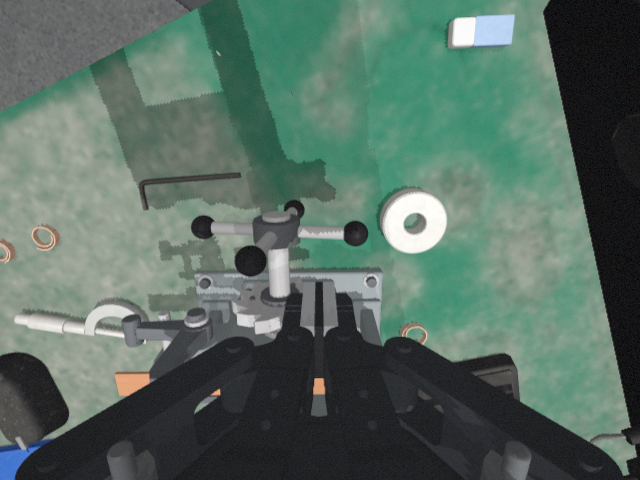

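```bash
python3 balls.py 0,250.5,260.5 1,355.5,233.5 3,203,227 2,295,210; python3 go.py -115 -90 183
```

```text
a, pixel offset [-0.421 -1.393 -5.081] [-0.2  1.1  1.1  0.7 -0.3 -1.1 -0.6 -0.8]
t 13.05 tip feeder [-117.9   28.1  173.6] F feeder [ 0.3 -0.1  0.4] rv [ 0.002 -0.011  0.001]
delta tool [  -9.3 -118.1    2.5]
```

a ≈ −0.42 and the pawl is still thrown over. Next, around to the −y side of the upright pawl arm.

>>> {"method": "arm_command", "body": {"targets": "-10 -25 0 0 0 0 -1; 0 -40 0 0 0 0 -1; 0 -40 0 0 0 0 -1; 0 -12 10 0 0 0 -1; 0 0 30 0 0 0 -1; 0 0 20 0 0 0 -1; 0 0 0 0 0 0 -1; 0 0 0 0 0 0 -1"}}

```text
t: 13.85
tool_pos: [0.3762, -0.3669, 0.1771]
orientation: [-3.141, 1.55, 2.203]
force: [-0.8, -0.0, -0.7]
gripper_width: -0.001
```

```bash
python3 go.py -56 -90 140;python3 ball.py pics/w11.png
```

```text
t 13.85 tip feeder [-58.2 -92.3 177.1] F feeder [-0.5 -0.7 -0.7] rv [ 0.001 -0.021  0.   ]
delta tool [37.   2.3  3. ]
handle_ball [475.7 159. ] 0.73 exp: [[527.2 158.1]]
pawl_pivot [381.3 256.4] 0.8 exp: [[382.8 251.2]]
nose_tip [413.6 294.6] 0.75 exp: [[415.8 289.1]]
axle [197.6 263. ] 0.55 exp: [[447.  233.9]]
wheel a [-0.45003866] [ 0.01195766 -0.62524697]
```

View pics/w11.png

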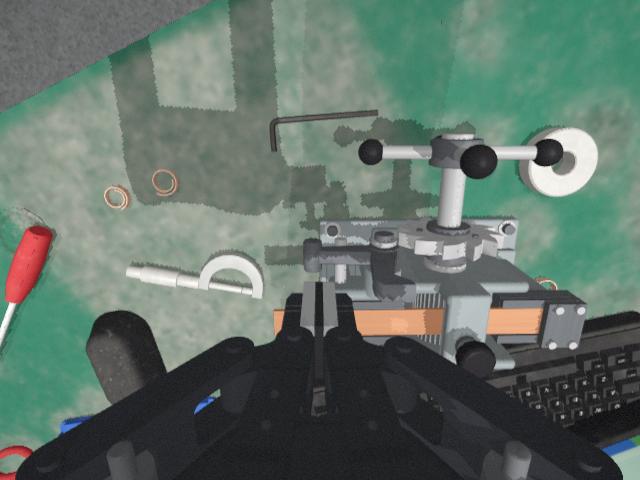

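The upright arm at (395,285) is to the right of the fingers at (320,290). I'll lower and push it towards +y.

>>> {"method": "arm_command", "body": {"targets": "12 0 1 0 -0.007 0 -1; 12 1 1 0 -0.007 0 -1; 12 1 1 0 -0.007 0 -1; 0 0 0 0 0 0 -1; 0 6 0 0 0 0 -1; 0 6 0 0 0 0 -1; 0 6 0 0 0 0 -1; 0 6 0 0 0 0 -1; 0 6 0 0 0 0 -1; 0 0 0 0 0 0 -1"}}

```text
t: 15.15
tool_pos: [0.4072, -0.3482, 0.1456]
orientation: [-0.039, 1.561, -0.975]
force: [-0.2, -0.2, 0.1]
gripper_width: -0.003
```

```bash
python3 go.py -56 -17 140;python3 ball.py pics/w12.png
```

```text
t 15.15 tip feeder [-55.  -56.2 145.6] F feeder [ 0.1 -0.3  0.1] rv [0.004 0.01  0.   ]
delta tool [ 5.6 39.3 -0.8]
handle_ball [425.9 162.1] 0.88 exp: [[488.8 158.2]]
pawl_pivot [325.1 269.3] 0.67 exp: [[325.9 265. ]]
nose_tip [402. 311.] 0.73 exp: [[346.1 319.8]]
axle [247.6 288.7] 0.73 exp: [[407.8 241.8]]
wheel a [-0.44763441] [ 0.09588871 -3.50867575]
```

View pics/w12.png

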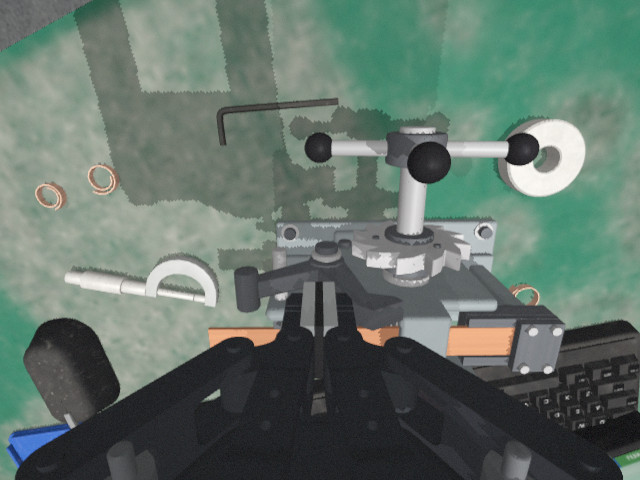

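The pawl is now tilted to +y, with its nose near (400,312) and the lever rising at left. I'll continue.

>>> {"method": "arm_command", "body": {"targets": "2 6 0 0 0.003 0 -1; 2 6 0 0 0.003 0 -1; 1 6 0 0 0.003 0 -1; 0 6 0 0 0 0 -1; 0 6 0 0 0 0 -1; 0 3 0 0 0 0 -1; 0 0 0 0 0 0 -1; 0 0 0 0 0 0 -1"}}

```text
t: 16.25
tool_pos: [0.4353, -0.3273, 0.1394]
orientation: [-2.811, 1.569, 2.535]
force: [-0.0, 0.2, 1.0]
gripper_width: -0.001
```

```bash
python3 go.py -56 -17 140;python3 ball.py pics/w13.png
```

```text
t 16.25 tip feeder [-55.4 -21.3 139.4] F feeder [-0.2  0.1  1. ] rv [ 0.003 -0.001  0.   ]
delta tool [-0.6  4.3 -0.6]
handle_ball [344.2 165.4] 0.84 exp: [[410.3 160.7]]
pawl_pivot [258.1 274. ] 0.65 exp: [[258.4 271. ]]
nose_tip [356.2 269.2] 0.91 exp: [[255.  328.9]]
axle [352.9 248.9] 0.61 exp: [[352.8 246.7]]
wheel a [-0.44823906] [ 0.11339636 -4.30875824]
```

View pics/w13.png

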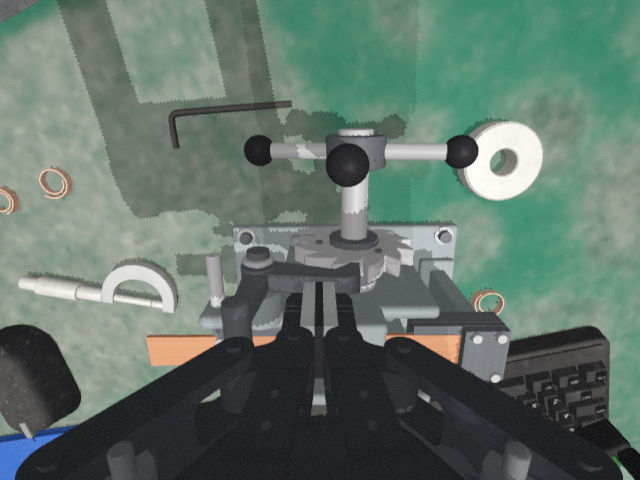

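The pawl is down on the wheel: nose at (356,269), lever upright at (240,315). Back to the +y side of the ball.

>>> {"method": "arm_command", "body": {"targets": "-22 0 0 0 0 0 -1; -20 0 0 0 0 0 -1; 0 15 -20 0 0 0 -1; 0 20 -30 0 0 0 -1; 0 13 -10 0 0 0 -1; 0 0 0 0 0 0 -1; 0 0 0 0 0 0 -1"}}

```text
t: 17.25
tool_pos: [0.4375, -0.2505, 0.1835]
orientation: [-2.034, 1.57, -2.975]
force: [0.3, -0.0, 0.4]
gripper_width: 0.003
```

```bash
python3 go.py -115 28 128;python3 ball.py pics/w14.png
```

```text
t 17.25 tip feeder [-116.1   25.9  183.5] F feeder [0.2 0.2 0.4] rv [-0.001 -0.     0.   ]
delta tool [55.5  2.1  1.1]
handle_ball [254.6 258.8] 0.81 exp: [[303.2 255. ]]
pawl_pivot [206.5 330. ] 0.75 exp: [[205.4 324.2]]
axle [283.6 300.5] 0.68 exp: [[285.3 298.6]]
wheel a [-0.4594087] [ 0.21001793 -2.67291001]
```

View pics/w14.png

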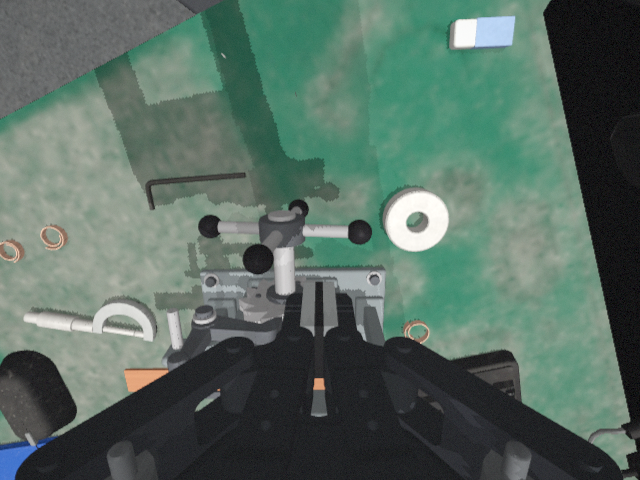

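>>> {"method": "arm_command", "body": {"targets": "19 0 0 0 0 0 -1; 19 0 0 0 0 0 -1; 17 0 0 0 0 0 -1; 0 -4 0 0 0 0 -1; 0 -4 0 0 0 0 -1; 0 -3 0 0 0 0 -1; 0 0 0 0 0 0 -1; 0 0 0 0 0 0 -1"}}

```text
t: 18.35
tool_pos: [0.4285, -0.2623, 0.1295]
orientation: [0.057, 1.567, -0.89]
force: [-0.0, -0.2, 0.7]
gripper_width: 0.001
```

```bash
python3 go.py -115 4 128;python3 ball.py pics/w15.png
```

```text
t 18.35 tip feeder [-111.9   11.7  129.5] F feeder [ 0.2 -0.2  0.7] rv [-0.007  0.004 -0.   ]
delta tool [ 1.5 -7.7 -3.1]
handle_ball [265.9 296.7] 0.66 exp: [[330.1 293.3]]
wheel a [-0.45533799] [ 0.10524744 -1.1267912 ]
```

View pics/w15.png

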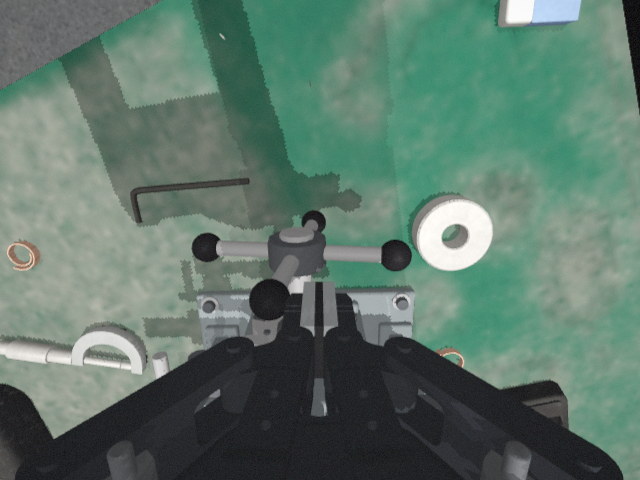

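>>> {"method": "arm_command", "body": {"targets": "0 -1 -1 0 0 0 -1; 0 -1 -1 0 0 0 -1; 0 -1 -1 0 0 0 -1; 0 -1 0 0 0 0 -1"}}

```text
t: 19.05
tool_pos: [0.4249, -0.2614, 0.1294]
orientation: [0.435, 1.565, -0.511]
force: [2.2, 0.9, -0.3]
gripper_width: -0.001
```

```bash
python3 go.py -115 4 128
```

```text
t 19.05 tip feeder [-114.7    9.2  129.4] F feeder [ 0.6  2.3 -0.3] rv [-0.006  0.006 -0.003]
delta tool [ 1.4 -5.2 -0.3]
```

Contact, at 2.3 N. I'll go on in 1 mm steps.

>>> {"method": "arm_command", "body": {"targets": "0 -1 0 0 0 0 -1; 0 -1 0 0 0 0 -1; 0 -1 0 0 0 0 -1"}}

```text
t: 19.35
tool_pos: [0.4224, -0.2631, 0.1293]
orientation: [0.519, 1.564, -0.427]
force: [2.7, 0.6, -0.6]
gripper_width: -0.001
```

```bash
python3 go.py -115 4 128
```

```text
t 19.35 tip feeder [-114.9    6.2  129.3] F feeder [ 1.1  2.5 -0.6] rv [-0.005  0.006 -0.003]
delta tool [ 1.3 -2.2 -0.1]
```

>>> {"method": "arm_command", "body": {"targets": "0 -1 0 0 0 0 -1; 0 -1 0 0 0 0 -1"}}

```text
t: 19.55
tool_pos: [0.4208, -0.2641, 0.1292]
orientation: [0.63, 1.564, -0.316]
force: [6.3, 3.6, -1.1]
gripper_width: -0.0
```

```bash
python3 go.py -115 4 128;python3 ball.py pics/w16.png
```

```text
t 19.55 tip feeder [-114.9    4.3  129.2] F feeder [ 0.8  7.2 -1.1] rv [-0.006  0.005 -0.004]
delta tool [ 1.2 -0.3 -0.1]
handle_ball [267.5 303.1] 0.63 exp: [[346.8 299.7]]
pawl_pivot [214.7 385.8] 0.6 exp: [[214.8 379.4]]
wheel a [-0.58153514] [ 0.50506595 -2.99278252]
```

View pics/w16.png

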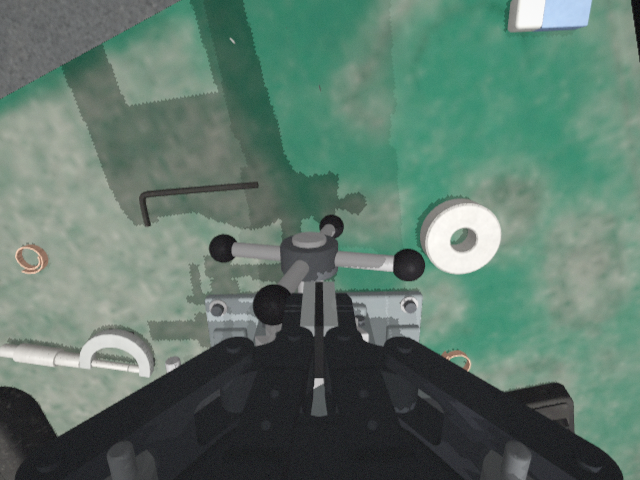

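```bash
python3 balls.py 0,273,304.5 1,409,265 3,222,248.5 2,331,227;python3 go.py -115 4 128
```

```text
a, pixel offset [-0.525 -0.874  2.789] [ 0.7 -0.6 -1.1  0.8  0.8 -0.7 -0.4  0.5]
t 19.85 tip feeder [-115.     4.4  129.2] F feeder [ 1.8  4.6 -0.8] rv [-0.006  0.005 -0.004]
delta tool [ 1.2 -0.4 -0. ]
```

The wheel is against the stop: a = −0.525 and the force rose from 2.5 to 7 N. I'll back off and check the pawl and the bar.

>>> {"method": "arm_command", "body": {"targets": "0 5 0 0 0 0 -1; 0 8 0 0 0 0 -1; -20 8 0 0 0 0 -1; -40 0 0 0 0 0 -1; -40 0 -20 0 0 0 -1; -40 0 -20 0 0 0 -1; 0 -10 -20 0 0 0 -1; 0 -10 0 0 0 0 -1; 0 0 0 0 0 0 -1; 0 0 0 0 0 0 -1"}}

```text
t: 20.85
tool_pos: [0.3836, -0.2121, 0.2733]
orientation: [-1.82, 1.565, -2.765]
force: [0.6, -0.4, -0.5]
gripper_width: 0.002
```

```bash
python3 go.py;python3 fit.py w17 wrist
python3 - <<'E'
import cv2
im=cv2.imread('pics/w17_wrist.png');cv2.imwrite('pics/w17c.png',cv2.resize(im[150:350,220:460],None,fx=3,fy=3))
E
```

```text
t 20.85 tip feeder [-178.9    4.9  273.3] F feeder [ 0.7  0.3 -0.5] rv [-0.006 -0.002  0.006]
t 20.85 fit [ 0.4887 -0.3427 -0.6268 -0.1871  0.8   ] cost 189.08827456304854
wrist handle_ball [293.1 280.8] [-0.6 -4.8]
wrist pawl_pivot [260.  329.6] [0.8 4.4]
wrist outlet_face [411.1 329.3] [-2.6  5.1]
wrist feeder [262.2 329.9] [ 64.1 -23.4]
```

View pics/w17_wrist.png

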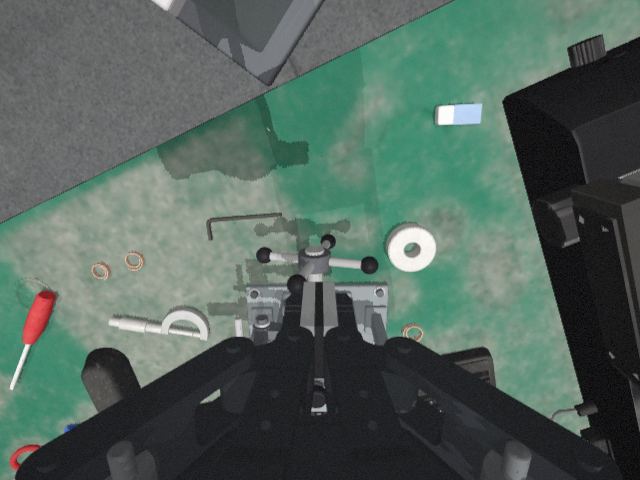

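View pics/w17c.png

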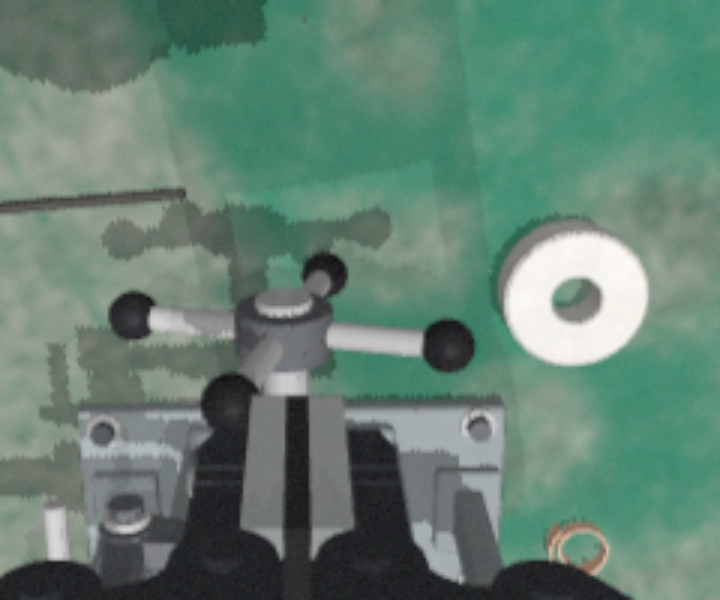

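The gripper hides the pawl and bar from this pose, so I'll move forward over the feeder, high up, to see them.

>>> {"method": "arm_command", "body": {"targets": "0 0 40 0 0 0 -1; 0 10 40 0 0 0 -1; 8 10 40 0 0 0 -1; 10 10 30 0 0 0 -1; 0 0 0 0 0 0 -1; 0 0 0 0 0 0 -1; 0 0 0 0 0 0 -1"}}

```text
t: 22.0
tool_pos: [0.4994, -0.3186, 0.2524]
orientation: [-2.075, 1.564, -3.019]
force: [1.1, 0.4, -0.2]
gripper_width: -0.001
```

```bash
python3 go.py;python3 fit.py w18 wrist
python3 - <<'E'
import cv2
im=cv2.imread('pics/w18_wrist.png');cv2.imwrite('pics/w18c.png',cv2.resize(im[120:320,160:426],None,fx=3,fy=3))
E
```

```text
t 22.0 tip feeder [-24.6  35.6 252.4] F feeder [ 0.4  1.1 -0.2] rv [-0.004 -0.003  0.006]
t 22.0 fit [ 0.4844 -0.349  -0.7168 -3.041  -0.1329] cost 786.2092579148105
wrist axle [274.3 168.7] [-3.2 -8.3]
wrist handle_ball [241.7  97.9] [0.9 0.8]
wrist pawl_pivot [208.7 179.3] [-6.2  1.5]
wrist lever_end [190.6 190.4] [-0.3  0.1]
wrist nose_tip [274.2 174.7] [ -8.8 -10.5]
wrist outlet_face [275.7 177.5] [108.9  27.2]
wrist bar_end [109.1 211.6] [218.    5.8]
wrist feeder [288.  208.9] [ 5.5 -9.3]
```

View pics/w18c.png

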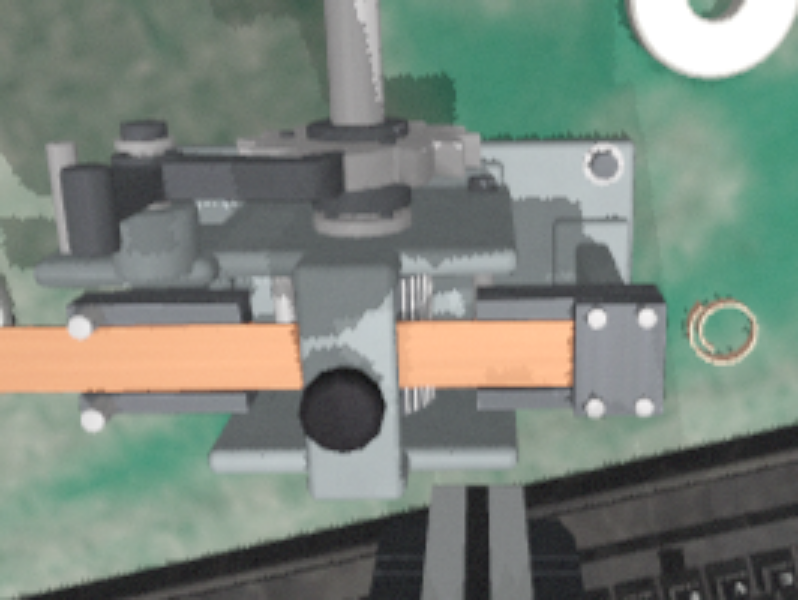

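View pics/w18_wrist.png

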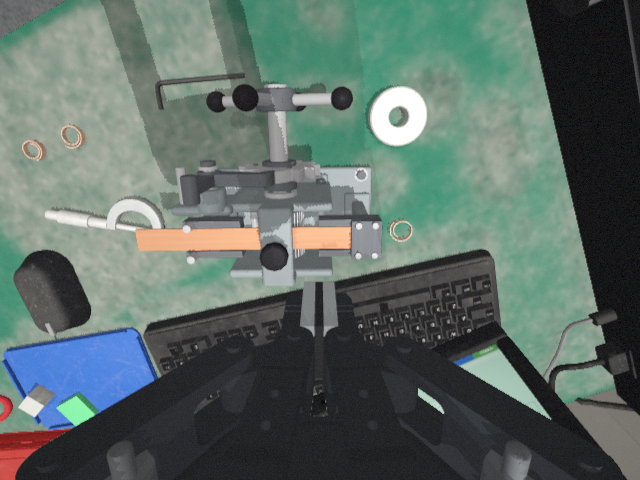

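Flush: no copper shows past the outlet block at (380,238), and the pawl arm lies down on the wheel. I'll check the pawl angle and wheel angle numerically from pixel positions.

```bash
python3 balls.py 0,245,97 1,342,98.5 3,216.5,102
python3 - <<'E'
from h import *
k=vision.calibration('wrist')
for p in(0,.1,.2):
    q=pts(-.524,p);print(p,[(n,proj('wrist',F2W(T0,q[n]),k)[0].round(1)) for n in('pawl_pivot','lever_end','nose_tip')])
print(readout.read_state()['force'])
for n in ('bar_end','outlet_face'): print(n,proj('wrist',F2W(T0,pts(-.524,0)[n]),k).round(1))
E
```

```text
a, pixel offset [-0.532 -0.108  3.102] [ 0.2  0.2 -0.4  0.6  0.3 -0.7]
0 [('pawl_pivot', array([208.9, 174.7])), ('lever_end', array([189.4, 185.5])), ('nose_tip', array([274.5, 173. ]))]
0.1 [('pawl_pivot', array([208.9, 174.7])), ('lever_end', array([183. , 185.5])), ('nose_tip', array([274.3, 174. ]))]
0.2 [('pawl_pivot', array([208.9, 174.7])), ('lever_end', array([177. , 185.3])), ('nose_tip', array([273.4, 175.1]))]
[-0.03400606  0.49666718 -0.58332047]
bar_end [[378.8 235. ]]
outlet_face [[378.8 235. ]]
```

The lever end at column 190.6 gives p ≈ 0 (p = 0.1 would put it at 183). The wheel is at −0.53, the bar looks flush, and the tip is clear at z = 0.25. Handing in.

```bash
python3 -c "
from bench import job_done
print(job_done())"
```

```text
the job is handed in; nothing more can be done
None
```

The wheel now stands one notch back with the pawl fully down in the notch, and the bar end looks flush with the outlet face. I handed the job in at about 22.5 s of the 58 s allowed.

**What I did:**
1. With shut fingers I tipped the pawl over by its lever.
2. I pushed the top ball back until the wheel stood at about −0.42 rad.
3. I tipped the pawl back down onto the wheel.
4. I eased the ball on in 1 mm steps until the force rose from about 2.5 to 7 N at the pawl stop.
5. I backed off clear of the feeder.

**Last checks:**
- **Wheel:** −0.53 rad, fitted from three handle balls to under 1 px, against the target of −0.524.
- **Pawl:** about 0 rad, judged from where the lever end appears in the picture.
- **Bar:** no copper showed past the outlet face. I judged this by eye and from the wheel angle, because the network's `bar_end` reading was false there.
- **Loose things:** the wrist pictures show no contact, and I saw none of them shift. I did not measure them to the millimetre.

**What disagreed:** the last two automatic fits of the whole feeder failed. In the first, the gripper hid the pawl and bar. In the second, the networks gave false detections of `outlet_face` and `bar_end`. I relied on the ball and lever measurements instead. The single-ball network also read up to about 0.08 rad further back than the multi-ball fit, which I trusted because it matched the felt stop.

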